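Fish the cylinder key out of the gap between bench instruments

TASK

The steel gas-cylinder key has slid into one of the two narrow gaps between the bench instruments. Fetch the hooked pick, whose handle is under the clear step shelf, drop its hook into the key's loop and drag the key along the bench until it is wholly out of the gap; then lay the pick down on the bench clear of the gaps and lay the key flat inside the white basket without dropping it. Leave the plain bar in the other gap, and do not tip or push away the vial, flask and jar.

Things in the scene. Friction and masses are not known exactly. Their poses are not given: they have to be found in the camera images.
- instruments: Three fixed box instruments in a row, 346 mm wide, 210 deep, 130 high, with two gaps between them, each 48 mm wide, open at front and top, bench as floor. Origin: on the bench in the plane of the fronts, mid-row. +x runs straight into the gaps, z up. Gap centre lines: y = +59 and -59 mm, from x = 0 (mouth) to 198 mm (closed back). Fingers cannot reach a gap's floor.
- key: Flat steel key 120 mm long, 10 thick, 0.14 kg, in either gap, loop towards the mouth, loop's front edge 45 to 75 mm inside. Origin: mid-length, on its underside; +x along the stem away from the loop. Square loop x = -60 to -20 mm, 40 wide outside, 7 mm bars, opening 26 x 26; stem x = -20 to 60 mm, 12 wide.
- key_eye (a point): Centre of the opening of the key's loop, at half the thickness (x = -40 mm of the key).
- key_end (a point): The end of the key's stem, the end farthest from the loop (x = +60 mm of the key).
- pick: Hooked pick, 0.13 kg, standing flat on its handle. Handle: black block 75 x 28 x 32 mm high; origin at the centre of its underside; +x along the shank to the hook. Shank: steel bar 8 x 8 mm from x = 37 to 157 mm, axis 24 mm above the underside. A 7 x 7 mm tip hangs from its end. At the start the handle and about 17 to 33 mm of shank are under the step shelf.
- pick_tip (a point): Lower end of the pick's downturned tip: at x = 154 mm of the pick, 2 mm above the level of the handle's underside.
- step_shelf: Clear acrylic step shelf, fixed, 130 x 130 mm, top plate 50 to 56 mm above the bench, a 10 mm square leg at each corner. Two small bottles fixed on its rear half (x below -16 mm) reach 130 mm above the bench. Origin: on the bench under its centre, z up. The pick's shank sticks out past its front edge, x = +65 mm.
- basket: White open basket, fixed, 170 mm long (x), 130 mm wide (y), 50 mm high, walls and floor 5 mm thick. Origin: centre of its underside, z up.
- bar: Plain steel bar 110 x 20 x 10 mm without a loop, lying in the other gap. Leave it. Origin: centre of its underside, x along it.
- vial: Loose amber vial, 36 mm across, 62 mm high, standing in front of the middle instrument. Origin: centre of its underside.
- flask: Loose conical glass flask, 72 mm across, 92 mm high, standing near the farther instrument's front. Origin: centre of its underside.
- jar: Loose glass jar, 60 mm across, 85 mm high, standing near the nearer instrument's front. Origin: centre of its underside.

How it is judged (in metres and radians):
On the way, in this order (a step that is already met when the one before it is completed fails the run):
1. the pick's hook is down in the key's loop while the key is still in the gap (horizontal distance between pick_tip and key_eye below 0.022 m and height (world z) of pick_tip below 0.012 m and x of key_eye in the frame of instruments above 0.03 m).
2. the key, with the hook still in its loop, is wholly out of the gap and flat on the bench (horizontal distance between pick_tip and key_eye below 0.022 m and height (world z) of pick_tip below 0.012 m and x of key_end in the frame of instruments below 0 m and height (world z) of key below 0.015 m).
At the end, for the whole second after the job is handed in: The key lies flat (within 0.25 rad), at rest, inside the basket; the pick lies at rest on the bench (underside within 30 mm, tip within 40 mm of it), its tip 5 mm or more outside the gaps; bar, vial, flask and jar moved less than 30 mm, the last three upright (0.3 rad) (x of key in the frame of basket between -0.08 and 0.08 m and y of key in the frame of basket between -0.06 and 0.06 m and x of key_end in the frame of basket between -0.085 and 0.085 m and y of key_end in the frame of basket between -0.065 and 0.065 m and x of key_eye in the frame of basket between -0.085 and 0.085 m and y of key_eye in the frame of basket between -0.065 and 0.065 m and height (world z) of key below 0.025 m and angle between key's own z axis and vertical below 0.25 rad and linear speed of each of key, pick below 0.03 m/s and height (world z) of pick below 0.03 m and height (world z) of pick_tip below 0.04 m and x of pick_tip in the frame of instruments below -0.005 m and distance of each of bar, vial, flask, jar from where it was at the start of the episode below 0.03 m and angle between each of vial, flask, jar's own z axis and vertical below 0.3 rad); the robot touches nothing.
It fails at once if the key is dropped: falls faster than 0.8 m/s free of the fingers (linear speed of key above 0.8 m/s and contact force between key and the fingers below 0.2 N).
It fails at once if the plain bar is moved more than 30 mm (distance of bar from where it was at the start of the episode above 0.03 m).
It fails at once if the amber vial is shifted more than 30 mm or tipped (distance of vial from where it was at the start of the episode above 0.03 m or angle between vial's own z axis and vertical above 0.3 rad).
It fails at once if the flask is shifted more than 30 mm or tipped (distance of flask from where it was at the start of the episode above 0.03 m or angle between flask's own z axis and vertical above 0.3 rad).
It fails at once if the jar is shifted more than 30 mm or tipped (distance of jar from where it was at the start of the episode above 0.03 m or angle between jar's own z axis and vertical above 0.3 rad).
It also fails if it takes over 72 s, if anything falls off the work surface, if the arm or the gripper's body presses on something with over 40 N, if the wrist force passes 120 N, or if a joint passes its speed limit or range.

ROBOT

A 6-joint arm with a two-finger parallel gripper is mounted at the origin on the work surface. World frame = base frame: x ahead of the robot, y to its left, z up, the work surface at z = 0. Lengths are in m, angles in degrees, forces in N, time in s.
With the tool pointing down it reaches from about 0.35 to 0.925 m from the base axis. Payload 6.4 kg.
Tool frame: the origin (TCP) lies midway between the tips of the shut fingers; the grasp point (between the pads) lies 19 mm behind it; z points along the fingers, y is the line along which they close (so a half turn about z gives the same grasp; the last joint's range is limited). The gripper opens to 94 mm and grips with 3 to 60 N. Pads are 16 mm wide; open, the fingers measure 119 mm over their backs; the gripper's body (75 mm by 177 mm) begins 78 mm behind the grasp point.
Start: joints at [64.108, 14.043, 89.255, -0, 76.702, -9.975], TCP at [0.178, 0.625, 0.205] pointing down, gripper open.
Joint ranges: [-179.41, 179.41], [-58.25, 129.5], [7.25, 145.43], [-54.29, 234.29], [11.92, 165.04], [-157.13, 157.13]. Speed limits (degrees/s): [147.25, 147.25, 180, 180, 180, 180].

INTERFACE

Orientations are given as a 3x3 rotation matrix whose columns are the frame's x, y, z axes.
In Python, from plant import * gives the robot as it stands. The module is installed in compiled form; this text tells all that it offers.
- The arm moves only by the tool servo_tool, never from a script. Its argument "commands" is a list that holds one entry, the list of rows, each a list of 7 numbers: the shift along the tool's x, y, z as a fraction of full scale, then the turn, a rotation vector about the tool's x, y, z as a fraction of full scale, then the opening, from 0 (shut) to 1 (fully open). In form: [[[dx, dy, dz, wx, wy, wz, jaw], ...]]. A call has 1 to 10 rows; each row is the pose to reach, as a shift and turn from the pose commanded when the call began, along the tool's axes at that moment; what a row does not reach only later rows make up. Full scale, the value 1, is 20 cm for a shift and 60 degrees for a turn. A row lasts 1/10 s, in which the tool goes at most 50 mm and 8.59 degrees, less where a joint would pass 70% of its speed; a pose out of reach is approached as far as the arm can. A call with a number of a shift or a turn outside -1 to 1 is refused whole. A call with a gripper value outside its range is refused whole. The fingers move at their own pace and stop on an object; "squeeze" is the grip in N (left out, the last holds). Time passes only in rows, so rows that repeat a pose let the fingers close. It gives the time, the measured TCP pose, the force, the opening and the grip force at its end, in the units of the state.
- sense(): the state, without advancing time (a new reading comes with each control period).
- grab_frame(name): name is "scene" or "side" or "wrist"; returns a dict with "img" (420x560x3 uint8, red, green, blue), "depth" (420x560 float32, m along the optical axis (not along the pixel's ray), 0 where there is no reading), "K" (3x3 intrinsics, pixels), "xyz" and "attitude" of the camera in the world. Camera axes: x right, y down, z forward; pixel columns grow to the right and rows downward; lengths in m; the calibration is good to about 2 mm. A picture is of the moment at which its call begins.
- close_job(): hands the job in; it is judged then, once.
The state is a dict: "clock": time; "joint_positions": joint angles; "joint_velocities": joint speeds; "tau": joint torques, N m; "eef_pos": TCP position; "eef_rot": TCP orientation; "wrist_force": force on the tool from outside, world axes, zero at the start; "moment": the same for the moment, N m; "finger_gap": opening from 0.0 (shut) to 1.0 (fully open); "grasp_force": force on a finger pad.
Only numpy, scipy, OpenCV 4.12 (cv2) and the standard library are available. Lean on these libraries where they do the work, as an engineer would, in place of code of your own. Each camera call takes 0.05 s, during which the arm holds its last target. There are 200 camera calls.

## Working session

There is one attempt and no reset: what is moved stays moved. The work goes in short steps, Python scripts to look and compute and a tool call to move; the robot and the scene stay as the last step left them, time stands still between calls to the robot, and variables do not carry over. Pictures are saved under pics/ and viewed, at most 16 in all, crops included, and the job is handed in when it is done.

Besides the shell and the picture viewer there is one more tool, called after "Request:" in YAML: its name, and indented under it one key for each argument. servo_tool: Moves the arm, as the interface text tells. Shift numbers are shares of 20 cm and turn numbers shares of 60 degrees, none past 1 either way. Its arguments: {"type":"object","properties":{"commands":{"type":"array"},"squeeze":{"type":"number"}},"required":["commands"]}

```bash
mkdir -p pics; cat > h.py <<'E'
from plant import *
import numpy as np, cv2
def snap(n,f):
    d=grab_frame(n); cv2.imwrite(f'pics/{f}.png',d['img'][:,:,::-1]); np.savez(f'{f}.npz',**{k:np.array(v) for k,v in d.items()}); return d
def P(d,u,v,z=None):
    K=d['K'];R=np.array(d['attitude']);t=np.array(d['xyz'])
    r=np.array([(u-K[0,2])/K[0,0],(v-K[1,2])/K[1,1],1.])
    if z is None: return R@(r*d['depth'][int(v),int(u)])+t
    w=R@r; return t+w*(z-t[2])/w[2]
E
python3 - <<'E'
from h import *
a=snap('scene','scene0');b=snap('side','side0');w=snap('wrist','wrist0')
cv2.imwrite('pics/both.png',cv2.resize(np.hstack([a['img'],b['img']])[:,:,::-1],(800,300)))
np.set_printoptions(precision=3,suppress=True)
for d in (a,b,w): print(d['xyz'],d['attitude'],d['K'])
s=sense();print(s['clock'],s['eef_pos'],s['eef_rot'],s['finger_gap'])
E
```

```text
[ 0.613 -0.847  0.947] [[ 0.997  0.067 -0.05 ]
 [ 0.083 -0.741  0.666]
 [ 0.008 -0.668 -0.744]] [[484.938   0.    278.768]
 [  0.    484.938 212.698]
 [  0.      0.      1.   ]]
[0.446 0.67  0.873] [[-0.983 -0.137  0.121]
 [-0.182  0.753 -0.632]
 [-0.005 -0.644 -0.765]] [[448.885   0.    288.844]
 [  0.    448.885 208.682]
 [  0.      0.      1.   ]]
[0.115 0.643 0.383] [[ 0.274  0.936  0.221]
 [ 0.962 -0.266 -0.065]
 [-0.002  0.231 -0.973]] [[337.502   0.    282.637]
 [  0.    337.502 215.563]
 [  0.      0.      1.   ]]
0.15 [0.178 0.625 0.205] [[-0.962  0.274 -0.001]
 [ 0.274  0.962 -0.001]
 [ 0.    -0.001 -1.   ]] 1.0012170288579392
```

View pics/scene0.png

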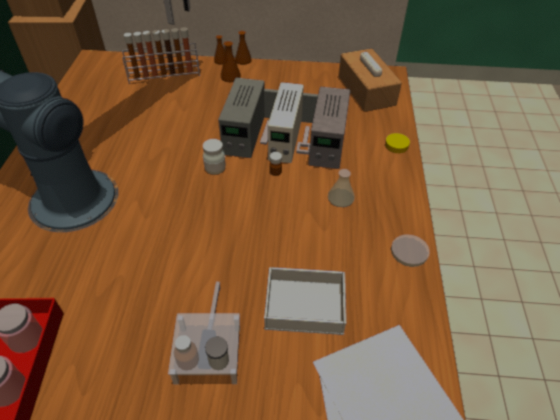

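View pics/side0.png

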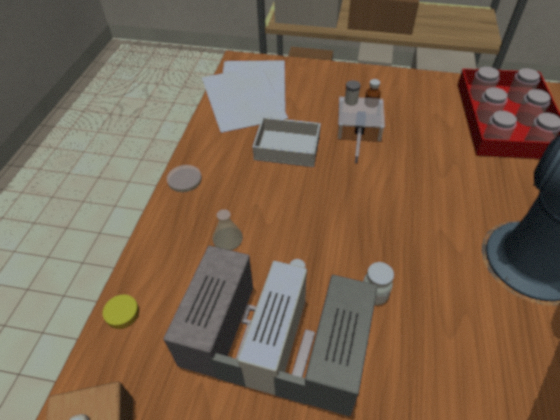

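The scene view shows the key's loop near (303,147), in the gap on the flask's side. The bar is near (267,130), the pick's shank runs from (217,285) to (211,325), and the basket is at (305,300). The side view agrees. I'll enlarge both areas.

```bash
python3 - <<'E'
import cv2,numpy as np
a=cv2.imread('pics/scene0.png');b=cv2.imread('pics/side0.png')
f=lambda i,x,y,w,h:cv2.resize(i[y:y+h,x:x+w],(400,300),interpolation=cv2.INTER_CUBIC)
# scale 4 : 100x75 ; 
g=lambda i,x,y,w,h:cv2.resize(i[y:y+h,x:x+w],None,fx=5,fy=5,interpolation=cv2.INTER_CUBIC)
cv2.imwrite('pics/c1.png',g(a,200,75,160,120))
c=cv2.resize(a[270:390,160:360],None,fx=4,fy=4,interpolation=cv2.INTER_CUBIC)
cv2.imwrite('pics/c2.png',c)
E
```

```text
(no output)
```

View pics/c1.png

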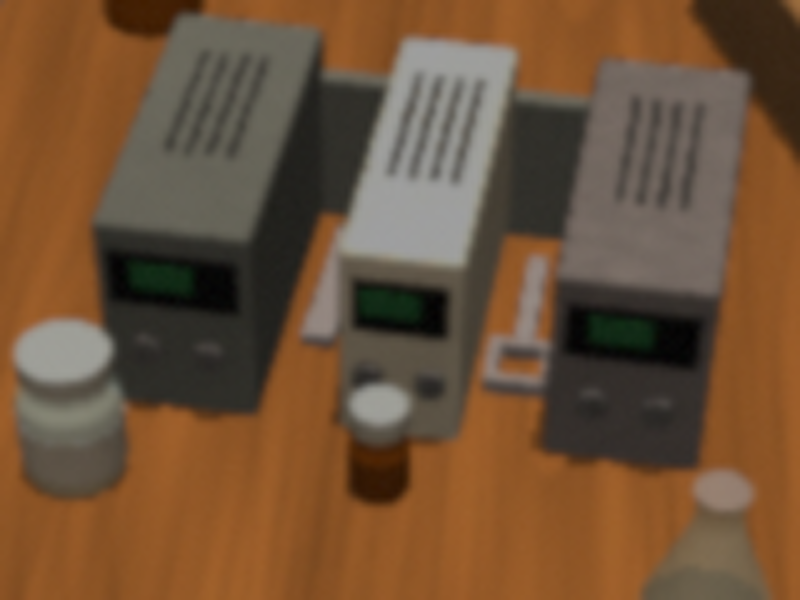

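View pics/c2.png

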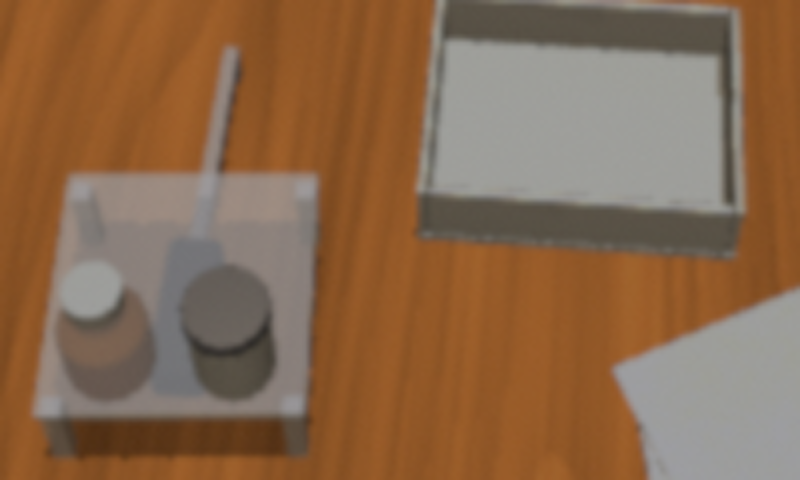

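```bash
cat > m.py <<'E'
from h import *
np.set_printoptions(precision=4,suppress=True)
d=np.load('scene0.npz');s=np.load('side0.npz')
c1=lambda u,v,z:P(d,200+(u+.5)/5-.5,75+(v+.5)/5-.5,z)
c2=lambda u,v,z:P(d,160+(u+.5)/4-.5,270+(v+.5)/4-.5,z)
def show(n,f,pts,z): print(n,[f(u,v,z)[:2].round(4).tolist() for u,v in pts])
show('inst top front',c1,[(97,228),(252,240),(343,255),(462,268),(558,283),(717,297)],.13)
show('inst bottom front',c1,[(257,410),(343,425),(460,435),(545,455),(697,465)],0)
show('inst top back',c1,[(180,15),(322,30),(405,40),(517,48),(603,62),(750,73)],.13)
show('key loop fl,bl; stem end l,r',c1,[(484,386),(492,336),(530,256),(547,257)],.01)
show('key stem mid',c1,[(538,257),(524,334)],.01)
show('hole',c1,[(497,372),(548,376),(503,345)],.01)
show('basket',c2,[(440,2),(740,10),(740,212),(418,190)],.05)
show('shelf',c2,[(68,175),(318,175),(308,415),(35,412)],.056)
show('shank tip end l,r; mid at shelf edge',c2,[(225,47),(239,49),(211,175),(201,235)],.028)
show('handle',c2,[(172,238),(222,240),(153,392)],.032)
show('vial base',c1,[(350,480),(407,480),(378,500)],0)
show('jar base',c1,[(22,470),(125,470),(75,495)],0)
D=d['depth']
for n,u,v in [('vialtop',378,392),('jartop',65,335),('flasktop',723,485)]: print(n,c1(u,v,{'vialtop':.062,'jartop':.085,'flasktop':.092}[n]))
# side image
show('side basket',lambda u,v,z:P(s,u,v,z),[(262,121),(319,126),(316,158)],.05)
show('side pick end',lambda u,v,z:P(s,u,v,z),[(358,160)],.02)
# edges of shank by depth
E
python3 m.py
```

```text
inst top front [[0.3681, 0.2062], [0.4535, 0.2036], [0.5039, 0.1952], [0.5685, 0.1901], [0.6204, 0.1821], [0.7049, 0.1782]]
inst bottom front [[0.4506, 0.212], [0.502, 0.2036], [0.5703, 0.2013], [0.6201, 0.1887], [0.7073, 0.1883]]
inst top back [[0.3836, 0.4165], [0.4703, 0.4087], [0.5207, 0.4028], [0.5876, 0.4008], [0.6389, 0.3911], [0.7253, 0.3879]]
key loop fl,bl; stem end l,r [[0.582, 0.2339], [0.5841, 0.2795], [0.6032, 0.3582], [0.6137, 0.3582]]
key stem mid [[0.6081, 0.3576], [0.603, 0.2832]]
hole [[0.5889, 0.2471], [0.6189, 0.2463], [0.5911, 0.2719]]
basket [[0.5471, -0.2194], [0.715, -0.2099], [0.7141, -0.3368], [0.547, -0.3387]]
shelf [[0.3657, -0.3493], [0.4948, -0.3379], [0.5078, -0.4664], [0.3785, -0.4761]]
shank tip end l,r; mid at shelf edge [[0.4277, -0.2454], [0.4358, -0.2461], [0.4341, -0.3269], [0.435, -0.3625]]
handle [[0.4211, -0.3677], [0.4472, -0.3665], [0.4275, -0.4511]]
vial base [[0.5105, 0.1576], [0.5428, 0.1606], [0.5278, 0.1427]]
jar base [[0.3235, 0.1488], [0.3819, 0.1542], [0.3571, 0.1312]]
vialtop [0.5258 0.1635 0.062 ]
jartop [0.3529 0.1685 0.085 ]
flasktop [0.7114 0.0738 0.092 ]
side basket [[0.7112, -0.3193], [0.5472, -0.3262], [0.5367, -0.195]]
side pick end [[0.4261, -0.239]]
```

Request:
servo_tool:
  commands:
    - [[-0.9, -0.78, -0.3, 0, 0, 1, 1], [-0.9, -0.78, -0.3, 0, 0, 1, 1], [-0.9, -0.78, -0.3, 0, 0, 1, 1], [-0.9, -0.78, -0.3, 0, 0, 1, 1], [-0.9, -0.78, -0.3, 0, 0, 1, 1], [-0.9, -0.78, -0.3, 0, 0, 1, 1], [-0.9, -0.78, -0.3, 0, 0, 1, 1], [-0.9, -0.78, -0.3, 0, 0, 1, 0.5]]
  squeeze: 30

```text
clock: 0.95
eef_pos: [0.3088, 0.4253, 0.2653]
eef_rot: [[-0.243, 0.97, -0.0], [0.97, 0.243, -0.0], [-0.0, -0.0, -1.0]]
wrist_force: [0.0, 0.2, -0.4]
finger_gap: 0.944
grasp_force: 0.0
```

Request:
servo_tool:
  commands:
    - [[-0.96, 0.43, 0, 0, 0, 0.215, 0.5], [-0.96, 0.43, 0, 0, 0, 0.215, 0.5], [-0.96, 0.43, 0, 0, 0, 0.215, 0.5], [-0.96, 0.43, 0, 0, 0, 0.215, 0.5], [-0.96, 0.43, 0, 0, 0, 0.215, 0.5]]

```text
clock: 1.45
eef_pos: [0.4407, 0.2575, 0.2652]
eef_rot: [[-0.019, 1.0, -0.0], [1.0, 0.019, -0.001], [-0.001, -0.0, -1.0]]
wrist_force: [-0.2, -0.2, -0.0]
finger_gap: 0.529
grasp_force: 0.0
```

Request:
servo_tool:
  commands:
    - [[-1, 0, 0, 0, 0, 0, 0.5], [-1, 0, 0, 0, 0, 0, 0.5], [-1, 0, 0, 0, 0, 0, 0.5], [-1, 0, 0, 0, 0, 0, 0.5]]

```text
clock: 1.85
eef_pos: [0.4423, 0.0598, 0.2653]
eef_rot: [[-0.026, 1.0, 0.0], [1.0, 0.026, 0.0], [0.0, 0.0, -1.0]]
wrist_force: [1.3, -0.2, -0.3]
finger_gap: 0.501
grasp_force: 0.0
```

Request:
servo_tool:
  commands:
    - [[-1, 0, 0, 0, 0, 0, 0.5], [-1, 0, 0, 0, 0, 0, 0.5], [-1, 0, 0, 0, 0, 0, 0.5], [-1, 0, 0, 0, 0, 0, 0.5], [-1, 0, 0, 0, 0, 0, 0.5]]

```text
clock: 2.35
eef_pos: [0.4467, -0.1432, 0.2652]
eef_rot: [[-0.017, 1.0, -0.001], [1.0, 0.017, -0.0], [-0.0, -0.001, -1.0]]
wrist_force: [0.3, 0.8, 0.2]
finger_gap: 0.496
grasp_force: 0.0
```

Request:
servo_tool:
  commands:
    - [[-0.75, -0.06, 0.4, 0, 0, 0, 0.5], [-0.75, -0.06, 0.4, 0, 0, 0, 0.5], [-0.75, -0.06, 0.4, 0, 0, 0, 0.5], [-0.75, -0.06, 0.4, 0, 0, 0, 0.5], [-0.75, -0.06, 0.4, 0, 0, 0, 0.5]]

```text
clock: 2.85
eef_pos: [0.4376, -0.2892, 0.1832]
eef_rot: [[-0.021, 1.0, -0.003], [1.0, 0.021, 0.003], [0.004, -0.003, -1.0]]
wrist_force: [0.0, 0.6, 0.2]
finger_gap: 0.495
grasp_force: 0.0
```

```bash
python3 - <<'E'
from h import *
w=snap('wrist','w1'); s=sense(); print(s['eef_pos'],s['eef_rot'])
E
```

```text
[ 0.43817768 -0.28844702  0.18448804] [[-0.02215272  0.9997535  -0.00147898]
 [ 0.99975171  0.02215618  0.0023702 ]
 [ 0.00240238 -0.0014261  -0.9999961 ]]
```

View pics/w1.png

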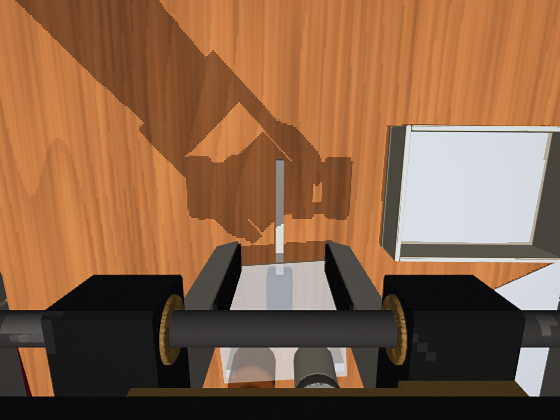

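The shank runs from (280,159) to the shelf edge at about (279,262), midway between the fingers. The handle begins near (279,278).

```bash
python3 - <<'E'
from h import *
d=np.load('w1.npz')
for u,v,z in [(280,160,.028),(279,255,.028),(279,279,.032),(389,125,.05),(387,261,.05),(397,260,.05)]: print(P(d,u,v,z).round(4))
E
```

```text
[ 0.4344 -0.2457  0.028 ]
[ 0.4353 -0.3438  0.028 ]
[ 0.4359 -0.3689  0.032 ]
[ 0.5312 -0.2112  0.05  ]
[ 0.5413 -0.3397  0.05  ]
[ 0.551  -0.3384  0.05  ]
```

Request:
servo_tool:
  commands:
    - [[-0.02, -0.016, 0.25, 0, 0, 0, 0.4], [-0.02, -0.016, 0.5, 0, 0, 0, 0.4], [-0.02, -0.016, 0.7, 0, 0, 0, 0.4], [-0.02, -0.016, 0.8, 0, 0, 0, 0.4], [-0.02, -0.016, 0.88, 0, 0, 0, 0.4], [-0.02, -0.016, 0.88, 0, 0, 0, 0.4]]

```text
clock: 3.5
eef_pos: [0.4348, -0.2907, 0.0082]
eef_rot: [[-0.024, 1.0, -0.002], [1.0, 0.024, 0.003], [0.003, -0.002, -1.0]]
wrist_force: [-0.4, 0.6, 0.4]
finger_gap: 0.404
grasp_force: 0.0
```

Request:
servo_tool:
  commands:
    - [[0, 0, 0, 0, 0, 0, 0], [0, 0, 0, 0, 0, 0, 0], [0, 0, 0, 0, 0, 0, 0], [0, 0, 0, 0, 0, 0, 0], [0, 0, 0, 0, 0, 0, 0], [0, 0, 0, 0, 0, 0, 0], [0, 0, 0, 0, 0, 0, 0]]
  squeeze: 30

```text
clock: 4.2
eef_pos: [0.4351, -0.294, 0.0097]
eef_rot: [[-0.021, 1.0, 0.0], [1.0, 0.021, -0.0], [-0.0, 0.0, -1.0]]
wrist_force: [0.7, 0.6, 2.2]
finger_gap: 0.078
grasp_force: 30.0
```

Request:
servo_tool:
  commands:
    - [[0.08, 0, -0.005, 0, 0, 0, 0], [0.16, 0, -0.005, 0, 0, 0, 0], [0.26, 0, -0.005, 0, 0, 0, 0], [0.36, 0, -0.005, 0, 0, 0, 0], [0.46, 0, -0.005, 0, 0, 0, 0], [0.56, 0, -0.005, 0, 0, 0, 0], [0.66, 0, -0.005, 0, 0, 0, 0], [0.75, 0, -0.005, 0, 0, 0, 0], [0.8, 0, -0.005, 0, 0, 0, 0], [0.8, 0, 0, 0, 0, 0, 0]]

```text
clock: 5.2
eef_pos: [0.4312, -0.1317, 0.0094]
eef_rot: [[-0.023, 1.0, -0.001], [1.0, 0.023, 0.001], [0.001, -0.001, -1.0]]
wrist_force: [0.0, 2.6, 3.1]
finger_gap: 0.082
grasp_force: 30.0
```

Request:
servo_tool:
  commands:
    - [[0, 0, 0, 0, 0, 0, 0.4], [0, 0, 0, 0, 0, 0, 0.4], [0, 0, 0, 0, 0, 0, 0.5], [0, 0, 0, 0, 0, 0, 0.5], [0, 0, -0.2, 0, 0, 0, 0.5], [0, 0, -0.4, 0, 0, 0, 0.5], [-0.25, 0, -0.4, 0, 0, 0, 0.5], [-0.5, 0, -0.4, 0, 0, 0, 0.5], [-0.6, 0, -0.4, 0, 0, 0, 0.5], [-0.6, 0, -0.4, 0, 0, 0, 0.5]]

```text
clock: 6.2
eef_pos: [0.434, -0.2562, 0.0896]
eef_rot: [[-0.017, 1.0, 0.0], [1.0, 0.017, -0.0], [-0.0, 0.0, -1.0]]
wrist_force: [-0.5, 0.4, 0.3]
finger_gap: 0.499
grasp_force: 0.0
```

```bash
python3 - <<'E'
from h import *
w=snap('scene','s2'); s=sense(); print(s['eef_pos'],s['eef_rot'])
v=snap('wrist','w2')
a=cv2.resize(w['img'][240:360,150:290],(467,400),interpolation=2)
b=cv2.resize(v['img'],(333,250))
o=np.zeros((400,800,3),np.uint8);o[:,:467]=a;o[:250,467:]=b
cv2.imwrite('pics/o2.png',o[:,:,::-1])
E
```

```text
[ 0.43367868 -0.25421268  0.08898668] [[-1.83633540e-02  9.99831058e-01 -8.01892234e-04]
 [ 9.99830616e-01  1.83643250e-02  1.22078290e-03]
 [ 1.23530287e-03 -7.79338738e-04 -9.99998933e-01]]
```

View pics/o2.png

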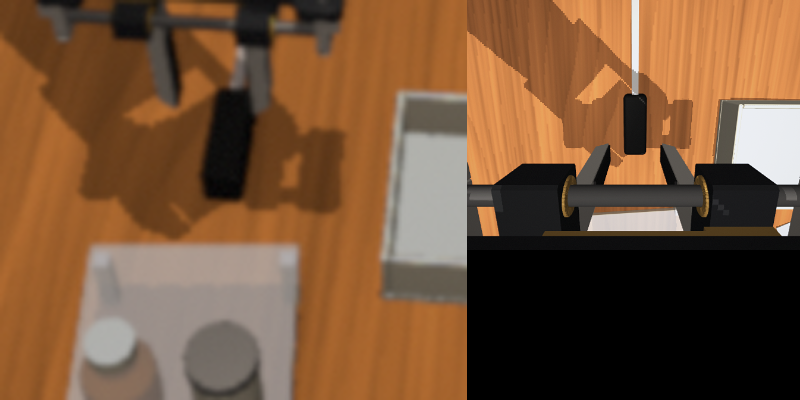

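The handle is clear of the shelf. In the wrist frame its front edge is at about (283,160) and its rear at about (283,253).

```bash
python3 - <<'E'
from h import *
d=np.load('w2.npz')
for u,v,z in [(283,161,.032),(283,253,.032),(263,161,.032),(302,161,.032),(282,10,.028),(282,100,.028)]: print(P(d,u,v,z).round(4))
E
```

```text
[ 0.4337 -0.205   0.032 ]
[ 0.435 -0.272  0.032]
[ 0.4199 -0.2053  0.032 ]
[ 0.4468 -0.2048  0.032 ]
[ 0.4312 -0.11    0.028 ]
[ 0.4322 -0.1646  0.028 ]
```

Request:
servo_tool:
  commands:
    - [[0.06, 0, 0.2, 0, 0, 0, 0.5], [0.06, 0, 0.35, 0, 0, 0, 0.5], [0.06, 0, 0.41, 0, 0, 0, 0.5], [0.06, 0, 0.41, 0, 0, 0, 0.4], [0.06, 0, 0.41, 0, 0, 0, 0.2], [0.06, 0, 0.41, 0, 0, 0, 0.1], [0.06, 0, 0.41, 0, 0, 0, 0.1], [0.06, 0, 0.41, 0, 0, 0, 0.1], [0.06, 0, 0.41, 0, 0, 0, 0.1], [0.06, 0, 0.41, 0, 0, 0, 0.1]]
  squeeze: 45

```text
clock: 7.3
eef_pos: [0.4349, -0.2426, 0.009]
eef_rot: [[-0.02, 1.0, 0.002], [1.0, 0.02, -0.001], [-0.001, 0.002, -1.0]]
wrist_force: [0.1, 2.2, 7.0]
finger_gap: 0.293
grasp_force: 44.9
```

Request:
servo_tool:
  commands:
    - [[0, 0, -0.1, 0, 0, 0, 0.1], [0.1, 0, -0.22, 0, 0, 0, 0.1], [0.35, 0, -0.22, 0, 0, 0, 0.1], [0.6, 0, -0.22, 0, 0, 0, 0.1], [0.64, 0.25, -0.22, 0, 0, 0.094, 0.1], [0.64, 0.5, -0.22, 0, 0, 0.094, 0.1], [0.64, 0.75, -0.22, 0, 0, 0.094, 0.1], [0.64, 0.75, -0.22, 0, 0, 0.094, 0.1], [0.64, 0.75, -0.22, 0, 0, 0.094, 0.1]]

```text
clock: 8.2
eef_pos: [0.5813, -0.1105, 0.0507]
eef_rot: [[0.077, 0.997, -0.001], [0.997, -0.077, 0.0], [0.0, -0.001, -1.0]]
wrist_force: [-0.3, -0.1, -1.4]
finger_gap: 0.296
grasp_force: 44.9
```

```bash
python3 - <<'E'
from h import *
w=snap('wrist','w3'); s=sense(); print(s['eef_pos'],s['eef_rot'],s['grasp_force'])
E
```

```text
[ 0.58028163 -0.11051385  0.05078026] [[ 7.75571994e-02  9.96986290e-01 -1.79409126e-03]
 [ 9.96987848e-01 -7.75564684e-02  4.73600339e-04]
 [ 3.33029663e-04 -1.82541831e-03 -9.99998278e-01]] 44.941644072532654
```

View pics/w3.png

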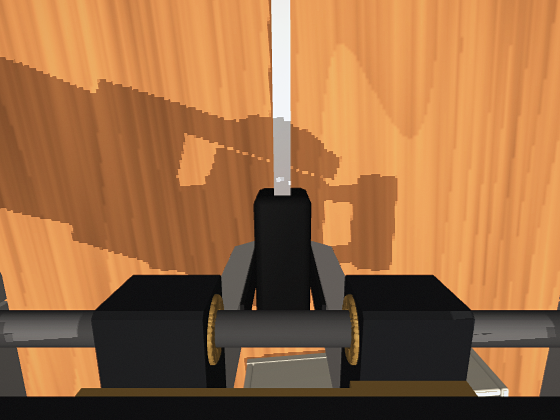

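Request:
servo_tool:
  commands:
    - [[0.2, -0.036, 0, 0, 0, 0, 0.1], [0.4, -0.036, 0, 0, 0, 0, 0.1], [0.6, -0.036, 0, 0, 0, 0, 0.1], [0.75, -0.036, 0, 0, 0, 0, 0.1], [0.9, -0.036, 0, 0, 0, 0, 0.1], [0.95, -0.036, 0, 0, 0, 0, 0.1], [0.95, -0.036, 0, 0, 0, 0, 0.1], [0.95, -0.036, 0, 0, 0, 0, 0.1]]

```text
clock: 9.05
eef_pos: [0.5882, 0.0782, 0.0515]
eef_rot: [[0.078, 0.997, -0.0], [0.997, -0.078, -0.0], [-0.0, -0.0, -1.0]]
wrist_force: [-0.2, 0.0, -0.9]
finger_gap: 0.293
grasp_force: 44.9
```

```bash
python3 - <<'E'
from h import *
w=snap('scene','s4'); v=snap('side','d4'); s=sense(); print(s['eef_pos'],s['eef_rot'],s['grasp_force'])
a=cv2.resize(w['img'][110:190,255:335],(400,400),interpolation=2)
b=cv2.resize(v['img'][250:350,200:300],(400,400),interpolation=2)
cv2.imwrite('pics/o4.png',np.hstack([a,b])[:,:,::-1])
E
```

```text
[0.58857841 0.07787142 0.05151412] [[ 7.93255121e-02  9.96848758e-01 -1.28499715e-04]
 [ 9.96848723e-01 -7.93255460e-02 -2.84111466e-04]
 [-2.93409472e-04 -1.05557489e-04 -9.99999951e-01]] 44.94165301322937
```

View pics/o4.png

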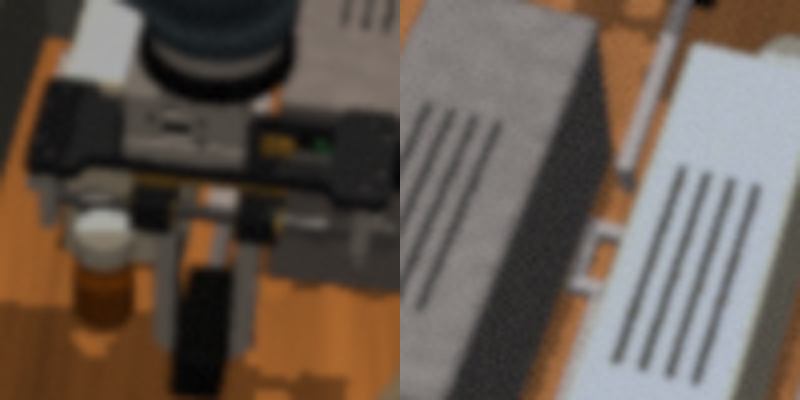

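```bash
python3 - <<'E'
from h import *
d=np.load('d4.npz')
c=lambda u,v,z:P(d,200+(u-400+.5)/4-.5,250+(v+.5)/4-.5,z).round(4)
print('loop front-right outer',c(621,222,.01)); print('hole front right',c(612,243,.01),'hole back right',c(602,281,.01),'back right outer',c(604,294,.01))
print('shank end top l,r',c(618,172,.0705),c(634,176,.0705),'tip bottom',c(626,190,.0445), 'shank back',c(672,40,.0705))
E
```

```text
loop front-right outer [0.6041 0.2339 0.01  ]
hole front right [0.6059 0.2467 0.01  ] hole back right [0.606  0.2687 0.01  ] back right outer [0.6032 0.2756 0.01  ]
shank end top l,r [0.6009 0.2375 0.0705] [0.5924 0.2383 0.0705] tip bottom [0.5994 0.233  0.0445] shank back [0.5909 0.1549 0.0705]
```

The side view shows the shank's end at about crop (626,178), in line with the loop opening, whose visible part is at (605,262). I'll go forward 23 mm and lower the hook.

Request:
servo_tool:
  commands:
    - [[0.06, 0.008, 0, 0, 0, 0, 0.1], [0.115, 0.008, 0, 0, 0, 0, 0.1], [0.115, 0.008, 0.05, 0, 0, 0, 0.1], [0.115, 0.008, 0.1, 0, 0, 0, 0.1], [0.115, 0.008, 0.13, 0, 0, 0, 0.1], [0.115, 0.008, 0.16, 0, 0, 0, 0.1], [0.115, 0.008, 0.18, 0, 0, 0, 0.1], [0.115, 0.008, 0.2, 0, 0, 0, 0.1], [0.115, 0.008, 0.2, 0, 0, 0, 0.1], [0.115, 0.008, 0.2, 0, 0, 0, 0.1]]

```text
clock: 10.15
eef_pos: [0.5923, 0.102, 0.0116]
eef_rot: [[0.078, 0.997, 0.0], [0.997, -0.078, -0.0], [0.0, 0.0, -1.0]]
wrist_force: [0.6, -0.7, -0.6]
finger_gap: 0.294
grasp_force: 44.9
```

```bash
python3 - <<'E'
from h import *
v=snap('side','d5'); s=sense(); print(s['eef_pos'],s['eef_rot'],s['grasp_force'],s['wrist_force'])
b=cv2.resize(v['img'][250:350,200:300],(500,500),interpolation=2)
cv2.imwrite('pics/o5.png',b[:,:,::-1])
E
```

```text
[0.59247671 0.10203285 0.01178427] [[ 7.77889305e-02  9.96969650e-01  6.32328988e-04]
 [ 9.96969849e-01 -7.77889496e-02  5.55777390e-06]
 [ 5.47291397e-05  6.29980602e-04 -9.99999800e-01]] 44.941633343696594 [ 0.11949342  0.84693031 -1.89088067]
```

View pics/o5.png

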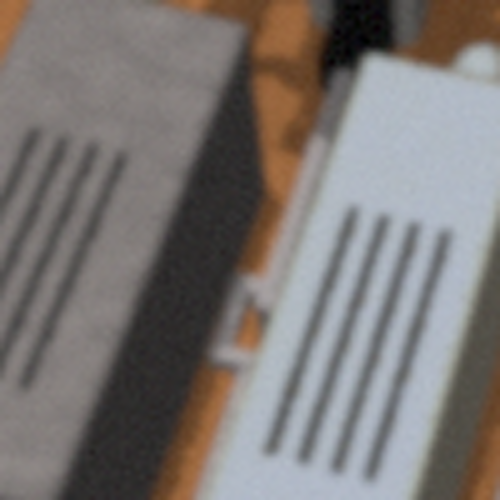

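The hook is down inside the loop at about crop (260,305), with no contact force. Dragging now.

Request:
servo_tool:
  commands:
    - [[-0.05, 0, 0, 0, 0, 0, 0.1], [-0.12, 0, 0, 0, 0, 0, 0.1], [-0.2, 0, 0, 0, 0, 0, 0.1], [-0.28, 0, 0, 0, 0, 0, 0.1], [-0.36, 0, 0, 0, 0, 0, 0.1], [-0.44, 0, 0, 0, 0, 0, 0.1], [-0.52, 0, 0, 0, 0, 0, 0.1], [-0.6, 0, 0, 0, 0, 0, 0.1], [-0.6, 0, 0, 0, 0, 0, 0.1]]

```text
clock: 11.1
eef_pos: [0.5828, -0.0198, 0.0115]
eef_rot: [[0.08, 0.997, 0.0], [0.997, -0.08, -0.001], [-0.001, 0.0, -1.0]]
wrist_force: [0.5, 0.1, -1.7]
finger_gap: 0.296
grasp_force: 44.9
```

Request:
servo_tool:
  commands:
    - [[-0.05, 0, 0, 0, 0, 0, 0.1], [-0.12, 0, 0, 0, 0, 0, 0.1], [-0.2, 0, 0, 0, 0, 0, 0.1], [-0.28, 0, 0, 0, 0, 0, 0.1], [-0.34, 0, 0, 0, 0, 0, 0.1], [-0.39, 0, 0, 0, 0, 0, 0.1], [-0.42, 0, 0, 0, 0, 0, 0.1], [-0.42, 0, 0, 0, 0, 0, 0.1], [-0.42, 0, 0, 0, 0, 0, 0.1]]

```text
clock: 12.0
eef_pos: [0.5763, -0.1013, 0.0114]
eef_rot: [[0.078, 0.997, -0.0], [0.997, -0.078, 0.0], [0.0, -0.0, -1.0]]
wrist_force: [-0.0, 0.3, -1.3]
finger_gap: 0.293
grasp_force: 44.9
```

```bash
python3 - <<'E'
from h import *
v=snap('side','d6'); s=sense(); print(s['eef_pos'],s['eef_rot'],s['grasp_force'],s['wrist_force'])
b=cv2.resize(v['img'][150:270,200:320],(600,600),interpolation=2)
cv2.imwrite('pics/o6.png',b[:,:,::-1])
E
```

```text
[ 0.5762954  -0.10104664  0.01143276] [[ 7.73419841e-02  9.97004618e-01 -9.39710799e-05]
 [ 9.97004621e-01 -7.73419783e-02  6.34199988e-05]
 [ 5.59621225e-05 -9.85946294e-05 -9.99999994e-01]] 44.94165480136871 [-0.73233747  0.21838262 -1.01001167]
```

View pics/o6.png

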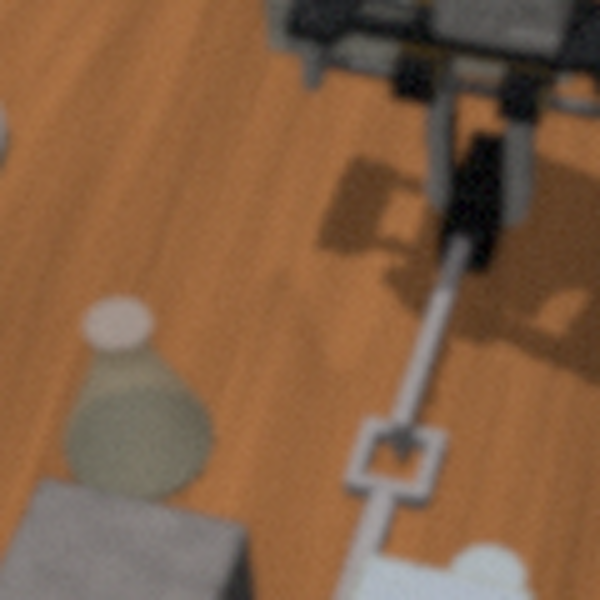

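The hook is still in the loop at crop (400,445), and the loop has cleared the gap. Checking how far the stem's end is from the front plane.

```bash
python3 - <<'E'
from h import *
d=np.load('d6.npz')
c=lambda u,v,z=.01:P(d,200+(u+.5)/5-.5,150+(v+.5)/5-.5,z)[:2]
C=[c(365,418),c(447,432),c(432,502),c(345,487)]
e=np.mean(C,0);print(np.round(C,4),e)
st=c(362,560);dd=(st-e)/np.linalg.norm(st-e);print(st,dd,np.degrees(np.arctan2(dd[1],dd[0])),'end',e+.1*dd)
s=np.load('scene0.npz')
E
```

```text
[[0.6062 0.0398]
 [0.5659 0.041 ]
 [0.5654 0.0822]
 [0.6071 0.0811]] [0.58614478 0.06100676]
[0.59088504 0.11948879] [0.08079009 0.99673114] 85.36601857092586 end [0.59422379 0.16067987]
```

Request:
servo_tool:
  commands:
    - [[0, 0, -0.08, 0, 0, 0, 0.1], [0, 0, -0.25, 0, 0, 0, 0.1], [0, -0.2, -0.25, 0, 0, 0, 0.1], [0, -0.4, -0.25, 0, 0, 0, 0.1], [0, -0.6, -0.25, 0, 0, 0, 0.1], [0, -0.75, -0.2, 0, 0, 0, 0.1], [0, -0.75, -0.1, 0, 0, 0, 0.1], [0, -0.75, -0.03, 0, 0, 0, 0.1], [0, -0.75, 0.008, 0, 0, 0, 0.1], [0, -0.75, 0.008, 0, 0, 0, 0.1]]

```text
clock: 13.05
eef_pos: [0.4266, -0.0894, 0.0098]
eef_rot: [[0.077, 0.997, -0.001], [0.997, -0.077, 0.0], [0.0, -0.001, -1.0]]
wrist_force: [-0.1, -1.0, -0.4]
finger_gap: 0.293
grasp_force: 44.9
```

Request:
servo_tool:
  commands:
    - [[0, 0, 0, 0, 0, 0, 0.1], [0, 0, 0, 0, 0, 0, 0.4], [0, 0, 0, 0, 0, 0, 0.5], [0, 0, 0, 0, 0, 0, 0.5], [0, 0, -0.15, 0, 0, 0, 0.5], [0, 0, -0.35, 0, 0, 0, 0.5], [0, 0, -0.6, 0, 0, 0, 0.5], [0.25, 0.25, -0.6, 0, 0, 0, 0.5], [0.5, 0.5, -0.6, 0, 0, 0, 0.5], [0.75, 0.7, -0.6, 0, 0, 0, 0.5]]

```text
clock: 14.05
eef_pos: [0.5405, 0.0112, 0.1315]
eef_rot: [[0.079, 0.997, 0.003], [0.997, -0.079, -0.001], [-0.001, 0.003, -1.0]]
wrist_force: [0.5, -0.9, 1.0]
finger_gap: 0.502
grasp_force: 0.0
```

```bash
python3 - <<'E'
from h import *
v=snap('wrist','w7'); s=sense(); print(s['eef_pos'],s['eef_rot'],s['clock'])
E
```

```text
[0.54382829 0.01550501 0.13084701] [[ 0.07511728  0.99716225  0.00498478]
 [ 0.99717147 -0.07512882  0.00217039]
 [ 0.00253873  0.00480765 -0.99998522]] 14.1
```

View pics/w7.png

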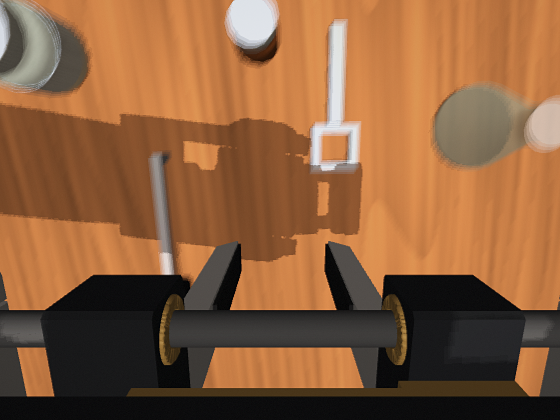

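Request:
servo_tool:
  commands:
    - [[0.2, 0.1, 0, 0, 0, 0, 0.4], [0.3, 0.19, 0.1, 0, 0, 0, 0.4], [0.3, 0.19, 0.25, 0, 0, 0, 0.4], [0.3, 0.19, 0.25, 0, 0, 0, 0.4], [0.3, 0.19, 0.25, 0, 0, 0, 0.4]]

```text
clock: 14.6
eef_pos: [0.5805, 0.0671, 0.0797]
eef_rot: [[0.078, 0.997, -0.001], [0.997, -0.078, 0.0], [-0.0, -0.001, -1.0]]
wrist_force: [-0.1, 0.0, -0.5]
finger_gap: 0.4
grasp_force: 0.0
```

```bash
python3 - <<'E'
from h import *
v=snap('wrist','w8'); s=sense(); print(s['eef_pos'],s['eef_rot'],s['clock'])
# bright key mask
m=(v['img'].min(2)>150).astype(np.uint8); m[240:]=0
n,l,st,c=cv2.connectedComponentsWithStats(m)
for i in range(1,n):
    if st[i,4]>300: print(st[i],c[i],P(v,*c[i],.01)[:2])
d=np.load('w7.npz')
for u,w in [(336,146),(339,22)]: print(P(d,u,w,.01))
E
```

```text
[0.58136818 0.06681802 0.08087404] [[ 7.82195944e-02  9.96935769e-01  8.75547638e-04]
 [ 9.96936154e-01 -7.82195638e-02 -6.91654555e-05]
 [-4.68562248e-07  8.78275189e-04 -9.99999614e-01]] 14.65
[ 150   78   59   60 2755] [179.24936479 107.69001815] [0.51535296 0.15772485]
[ 286   95   17  111 1197] [293.08354219 137.17627402] [0.59368187 0.13142795]
[510 216  50  24 960] [537.471875   229.11979167] [0.7746778  0.04894455]
[0.59258973 0.06469213 0.01      ]
[0.59906319 0.16222291 0.01      ]
```

Request:
servo_tool:
  commands:
    - [[0.143, 0.034, 0.1, 0, 0, 0, 0.4], [0.143, 0.034, 0.25, 0, 0, 0, 0.4], [0.143, 0.034, 0.34, 0, 0, 0, 0.4], [0.143, 0.034, 0.38, 0, 0, 0, 0.4], [0.143, 0.034, 0.38, 0, 0, 0, 0.3], [0.143, 0.034, 0.38, 0, 0, 0, 0.2], [0.143, 0.034, 0.38, 0, 0, 0, 0], [0.143, 0.034, 0.38, 0, 0, 0, 0], [0.143, 0.034, 0.38, 0, 0, 0, 0], [0.143, 0.034, 0.38, 0, 0, 0, 0]]
  squeeze: 40

```text
clock: 15.65
eef_pos: [0.5911, 0.095, 0.0053]
eef_rot: [[0.078, 0.997, 0.002], [0.997, -0.078, -0.0], [-0.0, 0.002, -1.0]]
wrist_force: [-1.5, -0.8, 7.1]
finger_gap: 0.124
grasp_force: 40.0
```

Request:
servo_tool:
  commands:
    - [[0, 0, 0, 0, 0, 0, 0], [0, 0, 0, 0, 0, 0, 0], [0, 0, -0.03, 0, 0, 0, 0], [0, 0, -0.06, 0, 0, 0, 0], [0, 0, -0.1, 0, 0, 0, 0], [0, 0, -0.1, 0, 0, 0, 0]]

```text
clock: 16.25
eef_pos: [0.5909, 0.0952, 0.0252]
eef_rot: [[0.078, 0.997, 0.002], [0.997, -0.078, -0.0], [0.0, 0.002, -1.0]]
wrist_force: [0.2, -0.8, -1.3]
finger_gap: 0.117
grasp_force: 40.0
```

```bash
python3 - <<'E'
from h import *
v=snap('wrist','w9'); b=snap('side','d9'); s=sense(); print(s['eef_pos'],s['eef_rot'],s['clock'],s['grasp_force'],s['finger_gap'],s['wrist_force'])
a=cv2.resize(b['img'][170:280,220:320],(364,400),interpolation=2)
o=np.zeros((400,764,3),np.uint8);o[:,:364]=a;o[:300,364:]=cv2.resize(v['img'],(400,300))
cv2.imwrite('pics/o9.png',o[:,:,::-1])
E
```

```text
[0.5901665  0.09517712 0.02415411] [[ 7.76824755e-02  9.96978022e-01  5.06851118e-04]
 [ 9.96978150e-01 -7.76824856e-02  3.31260735e-07]
 [ 3.97037144e-05  5.05293757e-04 -9.99999872e-01]] 16.35 39.996920228004456 0.11636191184623926 [ 0.15021522 -0.18898233 -0.84351523]
```

View pics/o9.png

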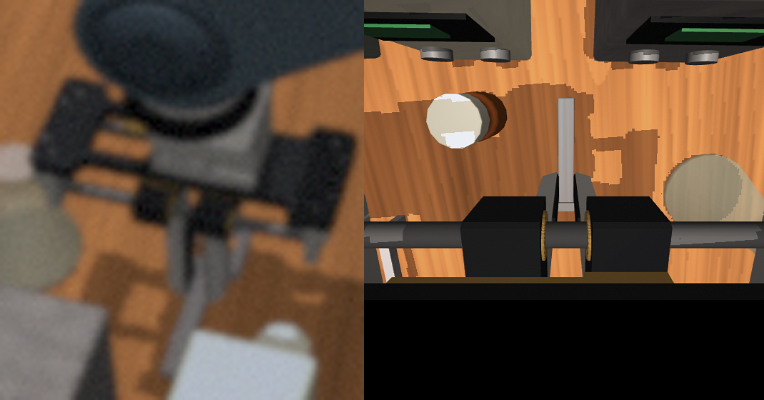

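Request:
servo_tool:
  commands:
    - [[0, 0, -0.25, 0, 0, 0, 0], [0, 0, -0.5, 0, 0, 0, 0], [-0.1, 0, -0.65, 0, 0, 0, 0], [-0.3, 0, -0.65, 0, 0, 0, 0], [-0.5, 0, -0.65, 0, 0, 0, 0], [-0.7, 0, -0.65, 0, 0, 0, 0], [-0.9, 0, -0.65, 0, 0, 0, 0], [-1, 0, -0.65, 0, 0, 0, 0], [-1, 0, -0.65, 0, 0, 0, 0]]

```text
clock: 17.25
eef_pos: [0.574, -0.1066, 0.1535]
eef_rot: [[0.081, 0.997, -0.001], [0.997, -0.081, -0.0], [-0.0, -0.001, -1.0]]
wrist_force: [0.0, -0.5, -1.6]
finger_gap: 0.118
grasp_force: 40.0
```

Request:
servo_tool:
  commands:
    - [[0, 0, 0, 0, 0, 0.14, 0], [0, 0, 0, 0, 0, 0.28, 0], [-0.1, 0, 0, 0, 0, 0.42, 0], [-0.2, 0.05, 0, 0, 0, 0.56, 0], [-0.35, 0.1, 0, 0, 0, 0.7, 0], [-0.5, 0.15, 0, 0, 0, 0.84, 0], [-0.6, 0.2, 0, 0, 0, 1, 0], [-0.6, 0.2, 0, 0, 0, 1, 0], [-0.6, 0.2, 0, 0, 0, 1, 0]]

```text
clock: 18.15
eef_pos: [0.6049, -0.2258, 0.1532]
eef_rot: [[0.901, 0.433, -0.001], [0.433, -0.901, 0.001], [-0.0, -0.002, -1.0]]
wrist_force: [-0.4, 0.6, -0.5]
finger_gap: 0.115
grasp_force: 40.0
```

Request:
servo_tool:
  commands:
    - [[0, 0, 0, 0, 0, 0.14, 0], [0, 0, 0, 0, 0, 0.28, 0], [0, 0, 0, 0, 0, 0.39, 0], [0, 0, 0, 0, 0, 0.39, 0], [0, 0, 0, 0, 0, 0.39, 0]]

```text
clock: 18.65
eef_pos: [0.6049, -0.2257, 0.1538]
eef_rot: [[0.999, 0.042, -0.0], [0.042, -0.999, 0.0], [-0.0, -0.0, -1.0]]
wrist_force: [-0.1, -0.4, -0.7]
finger_gap: 0.119
grasp_force: 40.0
```

```bash
python3 - <<'E'
from h import *
v=snap('wrist','w10');b=snap('scene','s10'); s=sense(); print(s['eef_pos'],s['eef_rot'],s['clock'],s['grasp_force'],s['finger_gap'],s['wrist_force'])
a=cv2.resize(b['img'][240:350,250:370],(400,367),interpolation=2)
o=np.zeros((400,800,3),np.uint8);o[:367,:400]=a;o[:300,400:]=cv2.resize(v['img'],(400,300))
cv2.imwrite('pics/o10.png',o[:,:,::-1])
E
```

```text
[ 0.60498252 -0.22619008  0.15380595] [[ 9.99185959e-01  4.03407469e-02 -2.08688633e-04]
 [ 4.03407970e-02 -9.99185950e-01  2.41535994e-04]
 [-1.98775007e-04 -2.49758040e-04 -9.99999949e-01]] 18.75 39.99699890613556 0.1203025294011051 [ 0.04949874  0.54125177 -1.1273895 ]
```

View pics/o10.png

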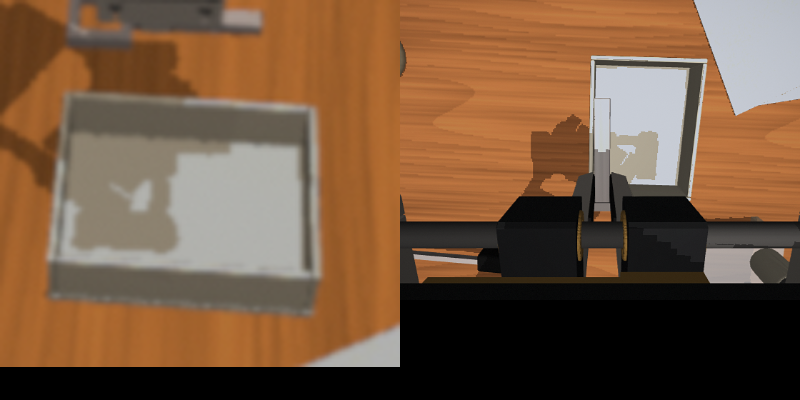

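The key is held level. In the composite, the basket's far rim corners are at about (593,57) and (706,61), so I'll compute its centre from them.

```bash
python3 - <<'E'
from h import *
d=np.load('w10.npz')
a,b=[P(d,(u-400)*1.4,v*1.4,.05)[:2] for u,v in [(591.5,56.5),(707,60.5)]]
y=(a-b)/np.linalg.norm(a-b); x=np.array([y[1],-y[0]])
print(a,b,np.linalg.norm(a-b),np.degrees(np.arctan2(x[1],x[0])),'centre',(a+b)/2-.085*x)
d=np.load('s10.npz')
c=[P(d,250+u*.3,240+v*.3,.05)[:2] for u,v in [(65,93),(316,105),(321,275),(47,262)]];print(np.round(c,4),np.mean(c,0))
E
```

```text
[ 0.71458797 -0.20977756] [ 0.71589624 -0.33703597] 0.1272651340966047 0.5890065378965658 centre [ 0.6302466  -0.27428056]
[[ 0.5462 -0.2134]
 [ 0.7154 -0.2082]
 [ 0.7175 -0.3362]
 [ 0.5474 -0.3421]] [ 0.63162993 -0.27497944]
```

Request:
servo_tool:
  commands:
    - [[0.09, 0.245, 0, 0, 0, 0, 0], [0.09, 0.245, 0, 0, 0, 0, 0], [0.09, 0.245, 0.15, 0, 0, 0, 0], [0.09, 0.245, 0.3, 0, 0, 0, 0], [0.09, 0.245, 0.45, 0, 0, 0, 0], [0.09, 0.245, 0.57, 0, 0, 0, 0], [0.09, 0.245, 0.65, 0, 0, 0, 0], [0.09, 0.245, 0.69, 0, 0, 0, 0], [0.09, 0.245, 0.71, 0, 0, 0, 0], [0.09, 0.245, 0.712, 0, 0, 0, 0]]

```text
clock: 19.75
eef_pos: [0.6254, -0.2755, 0.0121]
eef_rot: [[0.999, 0.038, 0.001], [0.038, -0.999, -0.001], [0.001, 0.001, -1.0]]
wrist_force: [-0.4, -0.8, -2.1]
finger_gap: 0.121
grasp_force: 40.0
```

Request:
servo_tool:
  commands:
    - [[0, 0, 0.004, 0, 0, 0, 0], [0, 0, 0.007, 0, 0, 0, 0], [0, 0, 0.007, 0, 0, 0, 0]]

```text
clock: 20.05
eef_pos: [0.6253, -0.2755, 0.0108]
eef_rot: [[0.999, 0.037, 0.001], [0.037, -0.999, -0.001], [0.001, 0.001, -1.0]]
wrist_force: [-0.5, -0.6, -1.4]
finger_gap: 0.12
grasp_force: 40.0
```

Request:
servo_tool:
  commands:
    - [[0, 0, 0, 0, 0, 0, 0.2], [0, 0, 0, 0, 0, 0, 0.35], [0, 0, 0, 0, 0, 0, 0.35], [0, 0, 0, 0, 0, 0, 0.35], [0, 0, -0.1, 0, 0, 0, 0.35], [0, 0, -0.3, 0, 0, 0, 0.35], [0, 0, -0.5, 0, 0, 0, 0.35], [0, 0, -0.75, 0, 0, 0, 0.35], [0, 0, -0.75, 0, 0, 0, 0.35], [0, 0, -0.75, 0, 0, 0, 0.35]]

```text
clock: 21.05
eef_pos: [0.6258, -0.2758, 0.1622]
eef_rot: [[0.999, 0.037, 0.003], [0.037, -0.999, -0.002], [0.003, 0.002, -1.0]]
wrist_force: [-0.2, 0.1, -0.9]
finger_gap: 0.348
grasp_force: 0.0
```

```bash
python3 - <<'E'
from h import *
v=snap('wrist','w11');b=snap('side','d11'); s=sense(); print(s['eef_pos'],s['clock'],s['grasp_force'],s['wrist_force'])
# vial/jar/flask drift: side image change around them
a=np.load('side0.npz')['img'].astype(int)
for n,(x,y,w,h) in dict(flask=(212,208,32,40),vialtop=(290,258,16,10),jar=(365,262,30,36),bar=(295,330,22,42)).items():
    print(n,np.abs(a[y:y+h,x:x+w]-b['img'][y:y+h,x:x+w]).mean())
# key in wrist view: depth-based tilt on key points
w=v['img']; pts=[]
m=np.zeros((600,800,3),np.uint8); m[:420,:560]=w; m[420:,:]=cv2.resize(b['img'][100:235,200:560],(800,180)) if False else 0
cv2.imwrite('pics/o11.png',np.vstack([w[:240],b['img'][90:310]])[:,:,::-1])
E
```

```text
[ 0.62403599 -0.27471586  0.15840075] 21.15 0.0 [-0.11284388 -0.36602038  0.16336065]
flask 4.67421875
vialtop 6.55
jar 5.703703703703703
bar 5.302669552669553
```

View pics/o11.png

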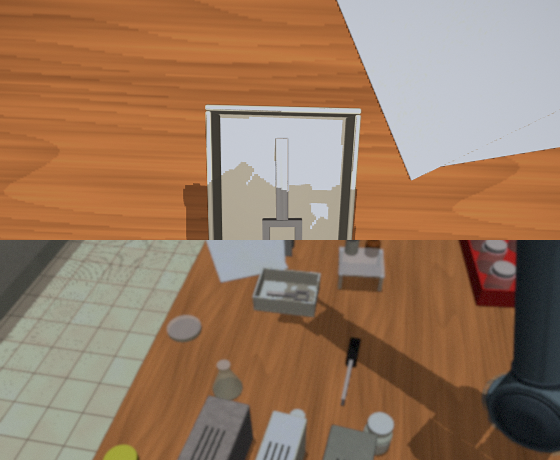

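The key lies centred in the basket, with its stem at about (282,180). The pick lies on open bench near (350,365), and the flask, vial, jar and bar look unmoved. Handing in.

```bash
python3 -c "
from plant import *
print(close_job())"
```

```text
the job is handed in; nothing more can be done
None
```

I handed the job in at about 21 s; no verdict came back. The last pictures show the key flat in the basket, the pick on open bench clear of the gaps, and the bar, vial, flask and jar where they started.

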